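# Look at the culture dish on the stopped shaker with a hand lens

### The job

The culture on the shaker has to be examined. First push the shaker's mushroom stop button all the way down so that it cannot start, then pick up the hand lens and hold it level and still, centred over the dish on the shaker, with the lens at the height marked by the tip of the pointer on the shaker's post. Do not touch that dish or shift the pointer, leave the other dishes and the tweezers where they are, and finish while still holding the lens there.

Things in the scene. Friction and masses are not known exactly. Their poses are not given: they have to be found in the camera images.
- shaker: Orbital shaker, fixed to the worktop: white housing 220 (x) x 160 (y) mm, top 50 mm above the worktop. Origin: centre of its underside, on the worktop; +x points to its rear, z up. On the housing stands a square 116 mm dish plate centred 10 mm along +x, its rubber top 64 mm above the worktop, with a thin 75 mm high steel corner pin at each corner. The mushroom stop is 88 mm along -x, the upright focus post (8 mm thick, top 214 mm above the worktop) 94 mm along +x.
- stop_top (a point): Top centre of the mushroom stop button: black cap 38 mm across, on the front part of the shaker's top, 80 mm above the worktop when up. It is pressed straight down.
- stop (a joint): How far the stop button is pushed down, in m: 0 up, 0.008 fully down. A steady 3 N moves it (a little more when fast), it latches: it stays where it is left.
- focus_mark (a point): Tip of the short horizontal pointer (4 mm thick, clamped on the post by a grey collar) that marks the focal height. It points from the post towards the dish, its tip about 64 mm from the middle of the dish plate; its height, 135 to 195 mm above the worktop, differs each time. z is up.
- dish_center (a point): Centre, half-way up, of the closed round culture dish that lies loose on the shaker's plate: 91 mm across, 15 mm high (underside 64 mm, top 79 mm above the worktop).
- loupe_grip (a point): Middle of the handle of the hand lens, half-way up, where to grip it (11 mm above the worktop as it lies flat). The handle is black, 82 mm long, 18 mm wide, 22 mm high, reaching 54 mm from here along -x and 28 mm along +x; +x points from the handle to the lens, z is up as it lies. It weighs about 60 to 130 g and balances about 10 mm from here towards the lens.
- lens (a point): Centre of the glass of the hand lens, in a steel ring 68 mm across and 16 mm high; 78 mm along +x from the grip point and 3 mm lower (8 mm above its underside). Its z axis is the lens axis, upright when the lens is level.
- petri_low: Another closed dish, 91 x 15 mm, loose on the worktop, to be left alone. Origin: centre of its underside.
- petri_side: Another closed dish, 91 x 15 mm, loose on the worktop, to be left alone. Origin: centre of its underside.
- tweezers: Steel tweezers, 126 x 18 x 10 mm, loose on the worktop, to be left alone. Origin: centre of the underside, length along x.
Not all that is in view belongs to the job. What is shaped like the part that bears dish_center but green is not meant.

How it is judged:
By the outcome, as a careful person would: the job done as asked, in the order asked, and still so for the second after the job is handed in, while the arm keeps its last pose, push and grip.
It also fails if it takes over 48 s, if anything falls off the work surface, if the arm or the gripper's body presses on something with over 40 N, if the wrist force passes 120 N, or if a joint passes its speed limit or range.

### The arm

A 6-joint arm with a two-finger parallel gripper is mounted at the origin on a cart in front of the work surface, level with it; the furniture and walls round the work are solid. World frame = base frame: x ahead of the robot, y to its left, z up, the work surface at z = 0. Lengths are in mm, angles in rad, forces in N, time in s.
With the tool pointing down it reaches from about 400 to 925 mm from the base axis. Payload 12.5 kg.
Tool frame: the origin (TCP) lies at the very end of the fingers, on their centre line; the grasp point (between the pads) lies env.grip_point_offset behind it (env.grip_point_offset is the distance from the TCP to the grasp point, in mm); y points along the fingers, z is the direction in which the jaws open and shut, and the axes are right-handed (so a half turn about y gives the same grasp; the last joint's range is limited). The gripper opens to 95 mm and grips with 3 to 60 N. Pads are 20 mm wide; open, the fingers measure 119 mm over their backs; the gripper's body (75 mm by 180 mm) begins 59 mm behind the grasp point.
Start: joints at [0.691, 0.491, 1.559, -0, 1.092, -0.106], TCP at [436.782, 447.066, 214.661] pointing down, gripper open.
Joint ranges: [-3.1, 3.1], [-0.84, 2.19], [0.05, 2.79], [-1.13, 4.28], [0.06, 2.93], [-2.69, 2.69]. Speed limits (rad/s): [2.22, 2.22, 2.79, 3.14, 3.14, 3.14].

### API

Orientations are given as [roll, pitch, yaw] about the fixed x, y, z axes, in that order (R = Rz(yaw) Ry(pitch) Rx(roll)).
In Python, from cell import readout, read_camera, env, nets gives the robot as it stands.
- The arm moves only by the tool apply_moves, never from a script. Its argument "increments" is a list of rows, each a list of 3 entries, a list of its own where there are three numbers: the shift along the tool's x, y, z in cm, then the turn, a rotation vector about the tool's x, y, z in degrees, then the finger opening in cm, from 0 to 9.51. A call has exactly 5 rows; each row shifts and turns the pose as measured when the row begins, along the tool's axes as they then stand; what a row does not reach is not made up. A row lasts 1/8 s, in which the tool goes at most 62.5 mm and 10.7 degrees, less where a joint would pass 70% of its speed; a pose out of reach is approached as far as the arm can. A call with a gripper value outside its range is refused whole. The fingers move at their own pace and stop on an object; the grip force is fixed at half the most. Time passes only in rows, so rows that do not move let the fingers close, or fill a call up. It gives the time, the measured TCP pose, the force and the opening at its end, in the units of the state.
- readout.state(): the state, without advancing time (a new reading comes with each control period).
- read_camera(name): name is "side" or "top" or "wrist"; returns a dict with "img" (384x512x3 uint8, red, green, blue), "vfov" (degrees; the focal length in pixels is half the picture's height over the tangent of half this angle, whatever the lens; pixels are square), "cx", "cy" (the principal point, pixels), "rvec" (rotation vector, rad) and "tvec" (3), from world to camera coordinates, as OpenCV has them; the wrist camera has in their place "mount" (4x4, takes a point from camera to tool coordinates, whose origin is the TCP and whose axes are the tool frame's). Camera axes: x right, y down, z forward; pixel columns grow to the right and rows downward; lengths in mm; the calibration is good to about 2 mm. A picture is of the moment at which its call begins: read the wrist's pose just before it. There is no depth.
- env.job_done(): hands the job in, once; it reports no verdict.
Trained networks look in a picture, given as the dict that the camera call returned (one of the last four; its "shot" number tells which), for a name from the list of things; names that differ only in an ending like _2 or _b are one class to them, and where a whole thing is asked for, a point or a joint stands for the part that bears it (a point fixed in the world has none). Each returns a list of dicts, best first, with "confidence" (0 to 1); they miss things now and then, are a little off and sometimes report something else, mostly with a low value. They report only what shows in the picture. A call takes as long as a camera call. They do not tell look-alikes from the thing itself.
- nets.look_for(picture, thing): "point" ([x, y, z] in mm, in the coordinates of the camera as it stood for that picture, good to about 4 mm: the middle of the surface that is visible of it).
- nets.mark_of(picture, thing): "point" ([x, y, z] in mm, in the coordinates of the camera as it stood for that picture, good to about 4 mm: a listed point, or the origin of a listed thing).
The state is a dict: "t": time; "joints": joint angles; "qvel": joint speeds; "tau": joint torques, N m; "eef_pos": TCP position; "tcp_rot": TCP orientation; "ft_force": force on the tool from outside, world axes, zero at the start; "moment": the same for the moment, N m; "opening": opening from 0.0 (shut) to 1.0 (fully open).
Only numpy, scipy, OpenCV 4.12 (cv2) and the standard library are available. Lean on these libraries where they do the work, as an engineer would, in place of code of your own. Each camera call takes 0.05 s, during which the arm holds its last target. There are 200 camera calls.

## Working session

There is one attempt and no reset: what is moved stays moved. The work goes in short steps, Python scripts to look and compute and a tool call to move; the robot and the scene stay as the last step left them, time stands still between calls to the robot, and variables do not carry over. Pictures are saved under pics/ and viewed, about 8 in all and at most 12, crops included, and the job is handed in when it is done.

Besides the shell and the picture viewer there is one more tool, called by a JSON object that holds its "name" and its "arguments". apply_moves: Moves the arm, as the interface text tells. Its arguments: {"type":"object","properties":{"increments":{"type":"array"}},"required":["increments"]}

```bash
mkdir -p pics; ls; cat > h.py <<'E'
import numpy as np, cv2
from scipy.spatial.transform import Rotation as R
from cell import readout, read_camera, env, nets
def T_wc(p):  # camera->world
    if 'mount' in p:
        s=p['st']; M=np.eye(4); M[:3,:3]=R.from_euler('xyz',s['tcp_rot']).as_matrix(); M[:3,3]=s['eef_pos']
        return M@np.array(p['mount'])
    M=np.eye(4); M[:3,:3]=R.from_rotvec(np.ravel(p['rvec'])).as_matrix(); M[:3,3]=np.ravel(p['tvec'])
    return np.linalg.inv(M)
def shot(n):
    s=readout.state(); p=read_camera(n); p['st']=s; return p
def clean(p): return {k:v for k,v in p.items() if k!='st'}
def w(p,pt): return (T_wc(p)@np.append(pt,1))[:3]
def f(p): return 192/np.tan(np.radians(p['vfov'])/2)
def proj(p,X):
    c=(np.linalg.inv(T_wc(p))@np.append(X,1))[:3]; return np.array([p['cx'],p['cy']])+f(p)*c[:2]/c[2]
def onplane(p,uv,z):
    T=T_wc(p); d=T[:3,:3]@np.array([(uv[0]-p['cx'])/f(p),(uv[1]-p['cy'])/f(p),1]); return T[:3,3]+d*(z-T[2,3])/d[2]
def save(p,n): cv2.imwrite('pics/'+n+'.png',p['img'][:,:,::-1])
E
python3 - <<'E'
from h import *
s=readout.state(); print({k:np.round(v,3) for k,v in s.items()}, env.grip_point_offset)
ims=[]
for n in ['top','side','wrist']:
    p=shot(n); ims.append(p['img'])
    print(n,p['vfov'],p['cx'],p['cy'],T_wc(p)[:3,3].round())
    for th in ['shaker','stop_top','focus_mark','dish_center','loupe_grip','lens','petri_low','petri_side','tweezers']:
        r=nets.mark_of(p,th)
        print(th,[(round(d['confidence'],2),w(p,d['point']).round(0).tolist(),proj(p,w(p,d['point'])).round().astype(int).tolist()) for d in r[:4]])
a=ims
cv2.imwrite('pics/a0.png',cv2.resize(a[0][:,:,::-1],(800,600))); cv2.imwrite('pics/a1.png',cv2.resize(a[1][:,:,::-1],(800,600)))
E
```

```text
pics
{'t': np.float64(0.0), 'joints': array([ 0.691,  0.492,  1.559,  0.   ,  1.092, -0.106]), 'qvel': array([ 0.   , -0.   , -0.   ,  0.   ,  0.001, -0.001]), 'tau': array([ 1.0000e-03, -6.1266e+01, -2.5817e+01,  6.9000e-02,  4.8000e-02,
       -0.0000e+00]), 'eef_pos': array([436.564, 446.914, 214.062]), 'tcp_rot': array([-1.572,  0.   , -0.774]), 'ft_force': array([ 0.181,  0.069, -0.235]), 'moment': array([-0.023, -0.061,  0.076]), 'opening': np.float64(1.002)} 18.8
top 45.00026917294645 256.0996754736858 184.61756948131972 [ 166.  -58. 1731.]
shaker [(0.67, [479.0, -319.0, -1.0], [327, 193])]
stop_top [(0.6, [396.0, -312.0, 80.0], [329, 212])]
focus_mark [(0.55, [556.0, -321.0, 166.0], [335, 163])]
dish_center [(0.97, [496.0, -316.0, 76.0], [330, 185]), (0.85, [370.0, -486.0, 7.0], [374, 221]), (0.81, [426.0, -155.0, 4.0], [284, 207]), (0.55, [576.0, -92.0, 7.0], [268, 168])]
loupe_grip []
lens [(0.93, [587.0, 44.0, 6.0], [232, 165]), (0.39, [514.0, 70.0, 11.0], [225, 184])]
petri_low [(0.72, [499.0, -532.0, -1.0], [383, 188])]
petri_side [(0.97, [425.0, 251.0, 1.0], [177, 207])
[... 513 characters left out ...]
249]), (0.7, [369.0, -486.0, 6.0], [222, 308]), (0.54, [425.0, -151.0, 12.0], [233, 238]), (0.52, [578.0, -90.0, 4.0], [275, 228])]
loupe_grip [(0.89, [521.0, 75.0, 8.0], [254, 206])]
lens [(0.85, [587.0, 42.0, 10.0], [272, 208]), (0.3, [496.0, -314.0, 73.0], [260, 249])]
petri_low [(0.92, [498.0, -530.0, -4.0], [271, 318])]
petri_side [(0.51, [423.0, 252.0, -4.0], [227, 189])]
tweezers [(0.6, [498.0, 381.0, 2.0], [241, 175])]
wrist 60.05992679251141 249.64198211680207 192.62612988960163 [386. 497. 383.]
shaker []
stop_top []
focus_mark []
dish_center []
loupe_grip []
lens []
petri_low [(0.54, [499.0, 383.0, -2.0], [248, 239])]
petri_side []
tweezers [(0.97, [493.0, 388.0, 0.0], [247, 234])]
```

View pics/a0.png

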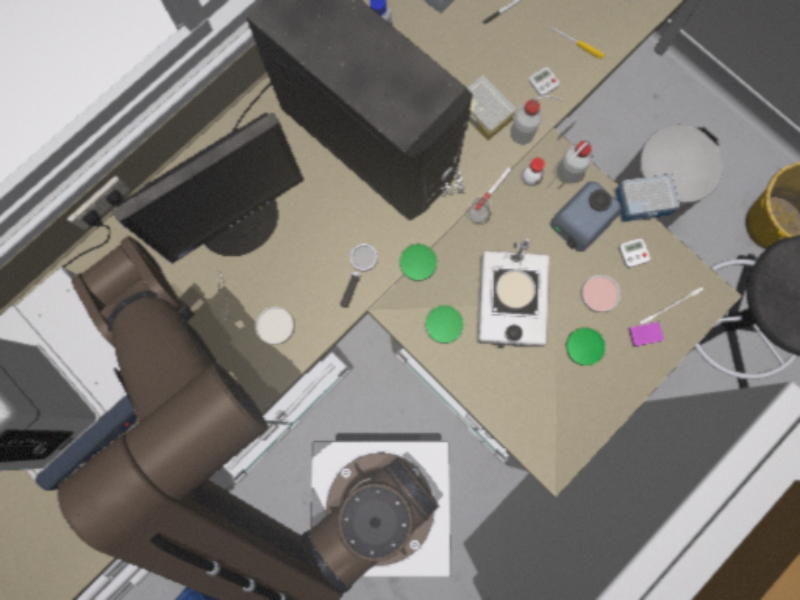

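View pics/a1.png

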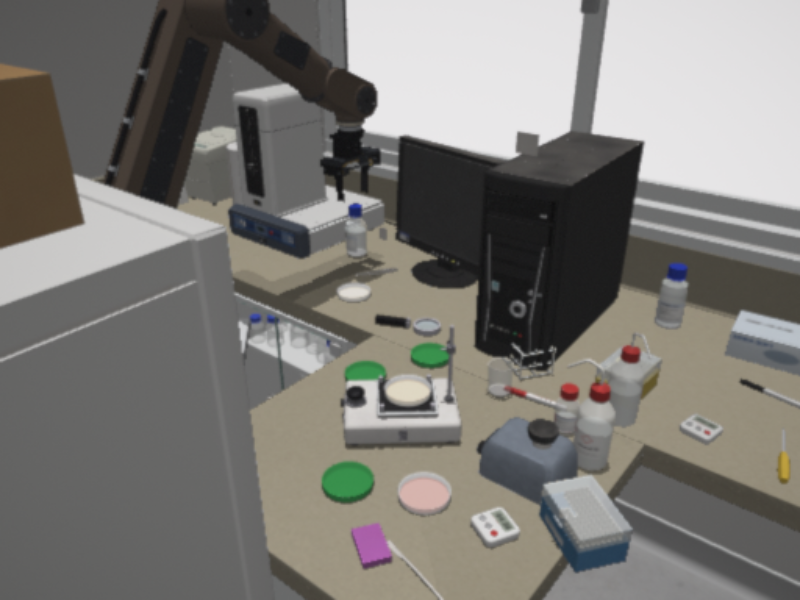

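The top view shows the shaker at about (515,295) with the mushroom stop at (514,332) and a beige dish. The loupe is at (358,270), near the PC tower, and the green dishes are look-alikes. The side view agrees, with the post and pointer at (450,345). I'll set out for the stop with the fingers closed.

{"name": "apply_moves", "arguments": {"increments": [[[4.8,0,-3.5],[0,0,0],0],[[4.8,0,-3.5],[0,0,0],0],[[4.8,0,-3.5],[0,0,0],0],[[4.8,0,-3.5],[0,0,0],0],[[4.8,0,-3.5],[0,0,0],0]]}}

```text
t: 2.12
eef_pos: [487.2, 149.6, 214.3]
tcp_rot: [-1.569, -0.001, -0.767]
ft_force: [1.3, 0.8, 0.8]
opening: 0.532
```

```bash
python3 - <<'E'
from h import *
s=readout.state(); print(s['t'],s['eef_pos'],s['tcp_rot'],s['joints'],s['opening'])
p=shot('top')
for z in (400,450): print(z,onplane(p,(266,138),z),onplane(p,(303,60),z))
p=shot('wrist'); print(np.round(p['mount'],2))
for th in ['loupe_grip','lens']:
    print(th,[(round(d['confidence'],2),w(p,d['point']).round(0).tolist()) for d in nets.mark_of(p,th)])
E
```

```text
2.125 [487.18095514 149.58988608 214.31811874] [-1.56892257e+00 -7.85881462e-04 -7.67095543e-01] [ 1.67982877e-01  3.27333623e-01  1.83876895e+00  5.80741022e-04
  9.73515834e-01 -6.36044775e-01] 0.5321843372945682
400 [573.87111487 -80.02721779 400.        ] [ 824.70326508 -195.64495781  400.        ]
450 [558.53824429 -79.21818855 450.        ] [ 799.9498917  -190.49367324  450.        ]
[[   0.      0.97    0.25  -71.27]
 [  -0.     -0.25    0.97 -168.74]
 [   1.     -0.      0.     -0.35]
 [   0.      0.      0.      1.  ]]
loupe_grip [(0.96, [516.0, 69.0, 8.0])]
lens []
```

{"name": "apply_moves", "arguments": {"increments": [[[3.2,0,-5.0],[0,0,0],0],[[3.2,0,-5.0],[0,0,0],0],[[3.2,0,-5.0],[0,0,0],0],[[3.2,0,-5.0],[0,0,0],0],[[3.2,0,-5.0],[0,0,0],0]]}}

```text
t: 2.95
eef_pos: [430.4, -139.2, 214.1]
tcp_rot: [-1.567, -0.002, -0.754]
ft_force: [1.5, -0.1, 0.4]
opening: 0.003
```

{"name": "apply_moves", "arguments": {"increments": [[[3.2,0,-5.0],[0,0,0],0],[[3.2,0,-5.0],[0,0,0],0],[[2.5,0,-4.0],[0,0,0],0],[[0,0,0],[0,0,0],0],[[0,0,0],[0,0,0],0]]}}

```text
t: 3.58
eef_pos: [401.8, -305.2, 213.6]
tcp_rot: [-1.566, -0.003, -0.749]
ft_force: [0.3, -0.5, -0.2]
opening: 0.003
```

```bash
python3 - <<'E'
from h import *
s=readout.state(); print(s['t'],s['eef_pos'],s['tcp_rot'],s['joints'],s['opening'])
p=shot('wrist'); save(p,'b0')
for th in ['stop_top','focus_mark','dish_center']:
    print(th,[(round(d['confidence'],2),w(p,d['point']).round(0).tolist(),proj(p,w(p,d['point'])).round().tolist()) for d in nets.mark_of(p,th)][:3])
print(proj(p,[395,-312,80]))
E
```

```text
3.575 [ 401.79534015 -305.18908709  213.64334056] [-1.56561768 -0.00335249 -0.74902149] [-0.78345308  0.32028194  1.85215136  0.00643192  0.96599679 -1.6088854 ] 0.003256156498826958
stop_top [(0.56, [399.0, -309.0, 79.0], [244.0, 185.0])]
focus_mark []
dish_center [(0.92, [428.0, -152.0, 4.0], [368.0, 92.0]), (0.69, [369.0, -490.0, 7.0], [119.0, 252.0]), (0.66, [578.0, -90.0, 9.0], [493.0, 154.0])]
[238.61845865 183.92955871]
```

View pics/b0.png

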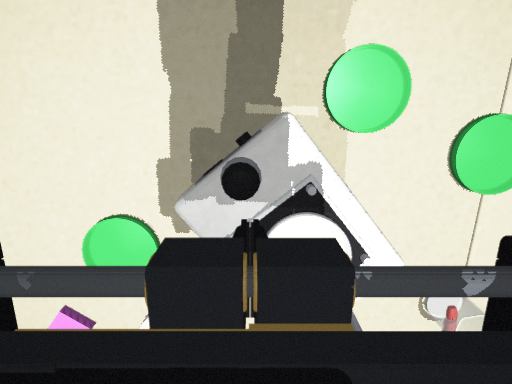

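The stop cap is at pixel (241,180), which puts it at about (395,-309). I'll align, turn the jaws across the shaker so they clear the pins, and descend.

{"name": "apply_moves", "arguments": {"increments": [[[-0.25,0,-0.77],[0,0,0],0],[[0,2,0],[0,-9,0],0],[[0,2,0],[0,-9,0],0],[[0,2,0],[0,-9,0],0],[[0,2,0],[0,-9,0],0]]}}

```text
t: 4.4
eef_pos: [395.0, -308.3, 133.8]
tcp_rot: [-1.572, -0.009, -0.097]
ft_force: [0.2, -0.2, -0.4]
opening: 0.007
```

```bash
python3 - <<'E'
from h import *
s=readout.state(); print(s['t'],s['eef_pos'],s['tcp_rot'],s['joints'])
p=shot('wrist')
for th in ['stop_top']:
    print(th,[(round(d['confidence'],2),w(p,d['point']).round(0).tolist(),proj(p,w(p,d['point'])).round().tolist()) for d in nets.mark_of(p,th)][:3])
g=cv2.cvtColor(p['img'],cv2.COLOR_RGB2GRAY)
m=(g<45).astype(np.uint8); m[225:]=0
n,l,st,c=cv2.connectedComponentsWithStats(m)
for i in range(1,n):
    if st[i,4]>300: print(st[i],c[i].round(),onplane(p,c[i],78).round(1))
E
```

```text
4.4 [ 395.01199629 -308.29764384  133.83591736] [-1.57216356 -0.00949927 -0.09745528] [-0.79739763  0.42251659  1.95356685  0.00738462  0.75737622 -2.27607753]
stop_top [(0.67, [397.0, -310.0, 80.0], [247.0, 213.0])]
[ 221  182   50   43 1779] [246. 204.] [ 391.3 -310.4   78. ]
```

{"name": "apply_moves", "arguments": {"increments": [[[0,2,-0.15],[0,0,0],0],[[0,2,0],[0,0,0],0],[[0,0.5,0],[0,0,0],0],[[0,0.5,0],[0,0,0],0],[[0,0.3,0],[0,0,0],0]]}}

```text
t: 5.12
eef_pos: [395.6, -310.3, 82.5]
tcp_rot: [-1.573, -0.011, -0.115]
ft_force: [-0.9, -0.9, 0.1]
opening: 0.003
```

{"name": "apply_moves", "arguments": {"increments": [[[0,0.25,0],[0,0,0],0],[[0,0.25,0],[0,0,0],0],[[0,0.2,0],[0,0,0],0],[[0,0.2,0],[0,0,0],0],[[0,0.0,0],[0,0,0],0]]}}

```text
t: 5.75
eef_pos: [395.9, -310.6, 74.0]
tcp_rot: [-1.574, -0.012, -0.116]
ft_force: [-0.0, 0.0, 0.8]
opening: 0.005
```

{"name": "apply_moves", "arguments": {"increments": [[[0,0.15,0],[0,0,0],0],[[0,0.15,0],[0,0,0],0],[[0,0.15,0],[0,0,0],0],[[0,0.15,0],[0,0,0],0],[[0,0.15,0],[0,0,0],0]]}}

```text
t: 6.38
eef_pos: [396.1, -310.7, 71.6]
tcp_rot: [-1.576, -0.014, -0.115]
ft_force: [-7.3, 5.0, 26.9]
opening: 0.004
```

The button has bottomed: 27 N at z = 71.6. I'll lift and look at the pointer.

{"name": "apply_moves", "arguments": {"increments": [[[0,-1,0],[0,0,0],0],[[0,-4,0],[0,0,0],0],[[0,-5,0],[0,0,0],0],[[0,-5,0],[0,0,0],0],[[0,-5,0],[0,0,0],5]]}}

```text
t: 7.0
eef_pos: [392.7, -308.6, 274.9]
tcp_rot: [-1.572, -0.01, -0.115]
ft_force: [0.7, 0.1, 0.7]
opening: 0.062
```

{"name": "apply_moves", "arguments": {"increments": [[[0,0,5.8],[0,5,0],5],[[0,0,5.8],[0,5,0],5],[[1,0,5.8],[0,5,0],5],[[2,0,5.8],[0,0,0],5],[[2,0,5.8],[0,0,0],5]]}}

```text
t: 7.62
eef_pos: [521.2, -46.1, 280.5]
tcp_rot: [-1.572, -0.021, -0.393]
ft_force: [0.6, -0.8, 0.6]
opening: 0.514
```

```bash
python3 - <<'E'
from h import *
s=readout.state(); print(s['t'],s['eef_pos'],s['tcp_rot'],s['joints'],s['opening'])
p=shot('top'); q=shot('side')
a=cv2.resize(p['img'][130:230,290:370],(400,500),interpolation=cv2.INTER_CUBIC); b=cv2.resize(q['img'][200:300,210:290],(400,500),interpolation=cv2.INTER_CUBIC)
cv2.imwrite('pics/c0.png',np.hstack([a,b])[:,:,::-1])
for pp in (p,q):
  for th in ['stop_top','focus_mark','dish_center','shaker']:
    print(th,[(round(d['confidence'],2),w(pp,d['point']).round(0).tolist(),proj(pp,w(pp,d['point'])).round().tolist()) for d in nets.mark_of(pp,th)][:2])
E
```

```text
7.625 [521.17659949 -46.08757045 280.50470612] [-1.57193138 -0.02075672 -0.39319455] [-0.211945    0.27187807  1.72645538 -0.00538901  1.12305262 -1.387251  ] 0.513745326575538
stop_top [(0.57, [395.0, -310.0, 76.0], [329.0, 212.0])]
focus_mark [(0.41, [557.0, -322.0, 163.0], [335.0, 162.0])]
dish_center [(0.86, [499.0, -316.0, 76.0], [330.0, 184.0]), (0.67, [428.0, -158.0, 7.0], [285.0, 206.0])]
shaker [(0.63, [480.0, -322.0, -1.0], [328.0, 193.0])]
stop_top [(0.62, [394.0, -310.0, 70.0], [226.0, 251.0]), (0.41, [480.0, -316.0, -0.0], [255.0, 269.0])]
focus_mark [(0.52, [557.0, -325.0, 165.0], [281.0, 223.0])]
dish_center [(0.97, [369.0, -487.0, 8.0], [222.0, 307.0]), (0.89, [496.0, -317.0, 72.0], [260.0, 249.0])]
shaker [(0.65, [497.0, -530.0, -4.0], [270.0, 318.0]), (0.61, [479.0, -316.0, -0.0], [255.0, 269.0])]
```

View pics/c0.png

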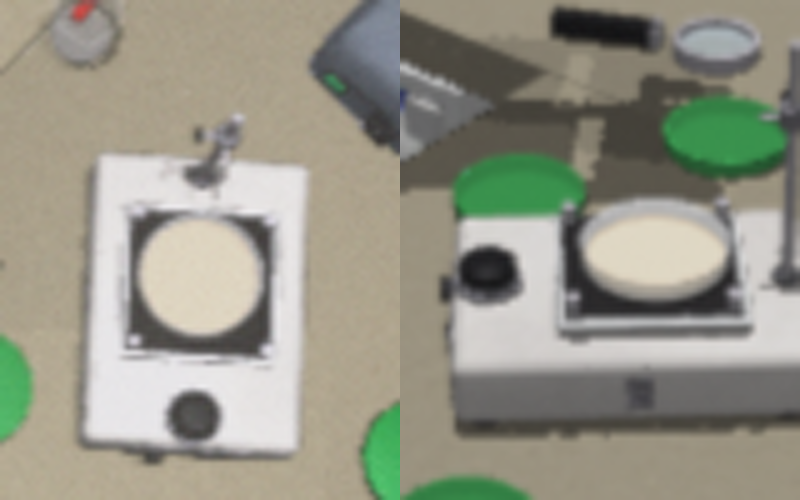

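The side crop shows the stop lowered at (487,268). The dish is at (655,250), and the pointer at (770,117) sticks out from the collar on the post. Now to the loupe.

{"name": "apply_moves", "arguments": {"increments": [[[-2,0,5],[0,0,0],5],[[-2.5,0,5.5],[0,0,0],5],[[0,5,0],[0,0,0],5],[[0,5,0],[0,0,0],5],[[0,0,0],[0,0,0],5]]}}

```text
t: 8.75
eef_pos: [521.0, 64.2, 179.1]
tcp_rot: [-1.57, -0.024, -0.402]
ft_force: [0.1, -0.6, 0.4]
opening: 0.525
```

```bash
python3 - <<'E'
from h import *
s=readout.state(); print(s['t'],s['eef_pos'],s['tcp_rot'],s['opening'])
p=shot('wrist'); save(p,'d0')
for th in ['loupe_grip','lens']:
    print(th,[(round(d['confidence'],2),w(p,d['point']).round(0).tolist(),proj(p,w(p,d['point'])).round().tolist()) for d in nets.mark_of(p,th)][:3])
g=cv2.cvtColor(p['img'],cv2.COLOR_RGB2GRAY)
print(f(p))
E
```

```text
8.75 [521.04782046  64.17016418 179.05650641] [-1.5702864  -0.02439036 -0.40170839] 0.5250757019770341
loupe_grip [(0.79, [516.0, 72.0, 14.0], [255.0, 166.0])]
lens [(0.75, [587.0, 41.0, 9.0], [254.0, 234.0])]
332.1524852657074
```

View pics/d0.png

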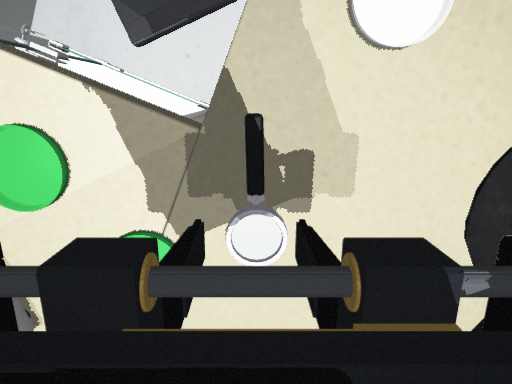

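```bash
python3 - <<'E'
from h import *
import pickle
s=readout.state()
p=shot('wrist')
a=onplane(p,(254,114),22); b=onplane(p,(256.3,194),22); l=onplane(p,(256.5,236),14)
print(a.round(1),b.round(1),l.round(1),np.linalg.norm(b-a),np.linalg.norm((l-b)[:2]))
u=(l-a)[:2]/np.linalg.norm((l-a)[:2]); print('yaw',np.arctan2(u[1],u[0]))
Rm=R.from_euler('xyz',s['tcp_rot']).as_matrix()
for t in (0,5):
  g=l[:2]-(78-t)*u; print(g, Rm.T@(np.array([*g,2])-s['eef_pos']))
E
```

```text
[471.   91.7  22. ] [545.9  62.8  22. ] [592.5  43.7  14. ] 80.25397435805708 50.40275611947639
yaw -0.37618515911173245
[519.96667276  72.36289096] [-11.81086557 180.61184842   5.65228054]
[524.61703714  70.52601561] [ -6.81495315 180.76839667   5.78015474]
```

{"name": "apply_moves", "arguments": {"increments": [[[0,0,0],[0,-1.5,1.4],4.5],[[0.1,3,0.72],[0,0,0],4.5],[[0,5,0],[0,0,0],4.5],[[0,4,0],[0,0,0],4.5],[[0,0,0],[0,0,0],4.5]]}}

```text
t: 9.57
eef_pos: [534.2, 69.4, 70.2]
tcp_rot: [-1.561, -0.023, -0.377]
ft_force: [0.0, 0.1, 0.1]
opening: 0.474
```

```bash
cat > d.py <<'E'
from h import *
import sys
def go(pos,rpy):
    s=readout.state(); Rm=R.from_euler('xyz',s['tcp_rot']); 
    print('t',s['t'],s['eef_pos'].round(1) if hasattr(s['eef_pos'],'round') else s['eef_pos'],np.round(s['tcp_rot'],3),'q',np.round(s['joints'],3))
    print('shift cm',(Rm.inv().apply(np.array(pos)-s['eef_pos'])/10).round(2),'rot',np.degrees((Rm.inv()*R.from_euler('xyz',rpy)).as_rotvec()).round(2),'tooly',Rm.apply([0,1,0]).round(4))
if __name__=='__main__':
    v=list(map(float,sys.argv[1:])); go(v[:3],[-np.pi/2,0,v[3]])
E
python3 d.py 524.6 70.5 40 -0.376
```

```text
t 9.575 [534.2  69.4  70.2] [-1.561 -0.023 -0.377] q [ 6.000e-03  5.600e-01  1.926e+00  1.000e-03  6.310e-01 -1.188e+00]
shift cm [-1.    2.99 -0.29] rot [-0.55 -0.06  1.31] tooly [ 2.480e-02  6.000e-04 -9.997e-01]
```

{"name": "apply_moves", "arguments": {"increments": [[[-1,0,-0.3],[-0.5,0,1.3],4.5],[[0,0,0],[0,0,0],4.5],[[0,0,0],[0,0,0],4.5],[[0,0,0],[0,0,0],4.5],[[0,0,0],[0,0,0],4.5]]}}

```text
t: 10.2
eef_pos: [525.8, 70.3, 76.2]
tcp_rot: [-1.567, -0.007, -0.377]
ft_force: [-0.0, 1.2, -0.2]
opening: 0.473
```

```bash
python3 d.py 524.6 70.5 30 -0.376
```

```text
t 10.2 [525.8  70.3  76.2] [-1.567 -0.007 -0.377] q [ 8.000e-03  5.460e-01  1.931e+00  1.000e-03  6.570e-01 -1.187e+00]
shift cm [-0.16  4.62 -0.04] rot [-0.21 -0.07  0.4 ] tooly [ 7.8e-03  9.0e-04 -1.0e+00]
```

{"name": "apply_moves", "arguments": {"increments": [[[-0.15,3,0],[-0.2,0,0.4],4.5],[[0,2.2,0],[0,0,0],4.5],[[0,1,0],[0,0,0],4.5],[[0,0,0],[0,0,0],4.5],[[0,0,0],[0,0,0],4.5]]}}

```text
t: 10.82
eef_pos: [525.8, 70.9, 13.9]
tcp_rot: [-1.57, -0.002, -0.377]
ft_force: [-0.0, 0.5, -0.4]
opening: 0.473
```

```bash
python3 d.py 524.6 70.5 3 -0.376
```

```text
t 10.825 [525.8  70.9  13.9] [-1.57  -0.002 -0.377] q [ 0.009  0.653  1.962  0.     0.524 -1.185]
shift cm [-0.1   1.09 -0.08] rot [-0.06 -0.07  0.12] tooly [ 2.3e-03  2.0e-04 -1.0e+00]
```

Level and aligned. Now the final descent and the grip.

{"name": "apply_moves", "arguments": {"increments": [[[-0.1,0.6,0],[0,0,0.1],4.5],[[0,0.4,0],[0,0,0],4.5],[[0,0,0],[0,0,0],4.5],[[0,0,0],[0,0,0],2.5],[[0,0,0],[0,0,0],1]]}}

```text
t: 11.45
eef_pos: [525.4, 71.3, 4.6]
tcp_rot: [-1.569, -0.002, -0.377]
ft_force: [0.2, -0.0, 0.6]
opening: 0.318
```

{"name": "apply_moves", "arguments": {"increments": [[[0,0,0],[0,0,0],0.5],[[0,0,0],[0,0,0],0.5],[[0,0,0],[0,0,0],0.5],[[0,0,0],[0,0,0],0.5],[[0,0,0],[0,0,0],0.5]]}}

```text
t: 12.08
eef_pos: [525.4, 71.3, 4.6]
tcp_rot: [-1.569, -0.002, -0.377]
ft_force: [-0.1, -0.1, -0.3]
opening: 0.183
```

```bash
python3 d.py 524.6 70.5 60 -0.376; python3 -c "
from h import *
print(readout.state()['opening']*95)"
```

```text
t 12.075 [525.4  71.3   4.6] [-1.569 -0.002 -0.377] q [ 0.01   0.669  1.967  0.002  0.503 -1.186]
shift cm [-0.03 -5.54 -0.09] rot [-0.11 -0.07  0.13] tooly [ 2.8e-03  9.0e-04 -1.0e+00]
17.39851381338286
```

{"name": "apply_moves", "arguments": {"increments": [[[0,-1,0],[0,0,0],0.5],[[0,-3,0],[0,0,0],0.5],[[0,-3,0],[0,0,0],0.5],[[-2.8,-3,-1.1],[0,0,0],0.5],[[-2.8,-3,-1.1],[0,0,0],0.5]]}}

```text
t: 12.7
eef_pos: [463.9, 71.2, 138.6]
tcp_rot: [-1.57, -0.0, -0.377]
ft_force: [0.6, 1.3, -0.5]
opening: 0.19
```

{"name": "apply_moves", "arguments": {"increments": [[[-2.8,-3,-1.1],[0,0,0],0.5],[[0.5,-2,-1.3],[0,0,0],0.5],[[1.8,-2,-4.6],[0,0,0],0.5],[[1.8,0,-4.6],[0,0,0],0.5],[[1.8,0,-4.6],[0,0,0],0.5]]}}

```text
t: 13.32
eef_pos: [430.1, -92.5, 216.7]
tcp_rot: [-1.568, -0.008, -0.371]
ft_force: [1.1, -0.6, -0.6]
opening: 0.186
```

```bash
python3 d.py 429 -289 220 -0.376; python3 -c "
from h import *
s=readout.state();print(s['opening']*95,s['ft_force'],s['moment'])
p=shot('wrist');save(p,'e0')"
```

```text
t 13.325 [430.1 -92.5 216.7] [-1.568 -0.008 -0.371] q [-0.364  0.222  1.991  0.003  0.921 -1.566]
shift cm [  7.03  -0.32 -18.35] rot [-0.15  0.29  0.47] tooly [ 8.6e-03 -5.0e-04 -1.0e+00]
17.66813957118198 [ 1.06053525 -0.60195258 -0.56103463] [ 0.0706071  -0.02834895 -0.06745955]
```

View pics/e0.png

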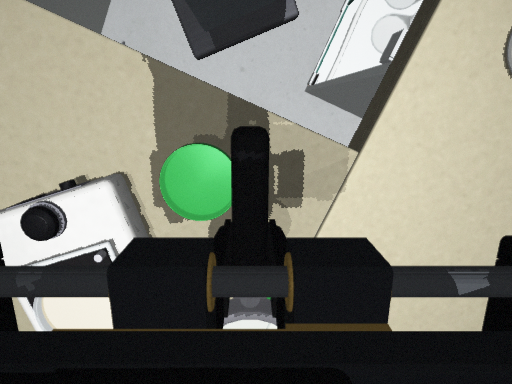

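The loupe is held (opening 17.7 mm, handle straight at (250,180)). On to above the dish.

{"name": "apply_moves", "arguments": {"increments": [[[1.8,-0.1,-4.6],[0,0.3,0.4],0.5],[[1.8,0,-4.6],[0,0,0],0.5],[[1.5,0,-4.0],[0,0,0],0.5],[[1.0,0,-2.5],[0,0,0],0.5],[[0,0,0],[0,0,0],0.5]]}}

```text
t: 14.0
eef_pos: [427.9, -271.6, 221.0]
tcp_rot: [-1.57, -0.005, -0.38]
ft_force: [-0.9, 0.5, -0.7]
opening: 0.188
```

```bash
python3 d.py 429 -289 163 -0.376; python3 - <<'E'
from h import *
p=shot('top'); q=shot('side')
a=cv2.resize(p['img'][130:230,290:370],(400,500),interpolation=cv2.INTER_CUBIC); b=cv2.resize(q['img'][180:280,220:300],(400,500),interpolation=cv2.INTER_CUBIC)
cv2.imwrite('pics/f0.png',np.hstack([a,b])[:,:,::-1])
for pp in (p,q):
  for th in ['lens','loupe_grip','focus_mark','dish_center']:
    print(th,[(round(d['confidence'],2),w(pp,d['point']).round(1).tolist(),proj(pp,w(pp,d['point'])).round(1).tolist()) for d in nets.mark_of(pp,th)][:2])
E
```

```text
t 14.0 [ 427.9 -271.6  221. ] [-1.57  -0.005 -0.38 ] q [-0.697  0.315  1.838  0.003  0.985 -1.889]
shift cm [ 0.72  5.8  -1.58] rot [-0.06 -0.26  0.28] tooly [ 5.e-03 -9.e-04 -1.e+00]
lens []
loupe_grip []
focus_mark []
dish_center [(0.74, [368.7, -487.5, 6.8], [374.0, 221.7]), (0.64, [578.1, -93.2, 5.2], [267.9, 167.3])]
lens [(0.65, [491.1, -293.6, 227.3], [257.7, 200.8])]
loupe_grip [(0.91, [419.9, -268.8, 227.9], [232.7, 197.9])]
focus_mark [(0.5, [498.4, -318.9, 70.4], [261.0, 250.3]), (0.46, [556.6, -324.2, 167.5], [281.2, 222.5])]
dish_center [(0.93, [370.3, -486.5, 6.7], [221.9, 307.6]), (0.88, [497.5, -318.1, 70.4], [260.6, 250.2])]
```

View pics/f0.png

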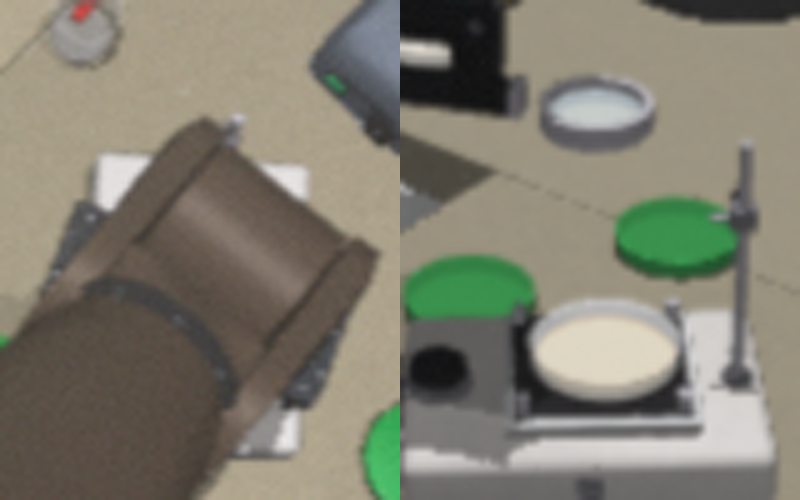

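```bash
python3 - <<'E'
from h import *
p=shot('side')
save(p,'side_g')
# shaker pose: stop (395,-310), dish approx; shaker centre (479.5,-318) 
sh=np.array([480,-318]); st=np.array([395.5,-310]); u=(sh-st)/np.linalg.norm(sh-st); print('u',u,np.linalg.norm(sh-st))
post=st+182*u; tip=st+(98+64)*0*u+ (st+98*u+64*u-st); print('post',post,'tip',tip,'plate',st+98*u)
print('posttop',proj(p,[*post,214]),'tip160',proj(p,[*tip,160]),'tip170',proj(p,[*tip,170]), 'post60',proj(p,[*post,50]))
s=readout.state(); L=s['eef_pos']+R.from_euler('xyz',s['tcp_rot']).apply([72.5,-3.4,-1]); print('lens',L,proj(p,L),proj(p,L+[0,0,8]))
img=cv2.resize(p['img'][170:260,240:310],None,fx=8,fy=8,interpolation=cv2.INTER_LANCZOS4)
cv2.imwrite('pics/g0.png',img[:600,:,::-1])
E
```

```text
u [ 0.99554827 -0.09425309] 84.87785341300757
post [ 576.68978487 -327.15406247] tip [ 556.7788195  -325.26900066] plate [ 493.06373031 -319.23680287]
posttop [288.7063404  208.75063635] tip160 [281.21204911 224.91742568] tip170 [281.30819358 221.98445839] post60 [286.75984283 255.73713675]
lens [ 495.30568425 -297.69541361  224.51013531] [259.31388606 202.21652121] [259.32580544 199.78234078]
```

View pics/g0.png

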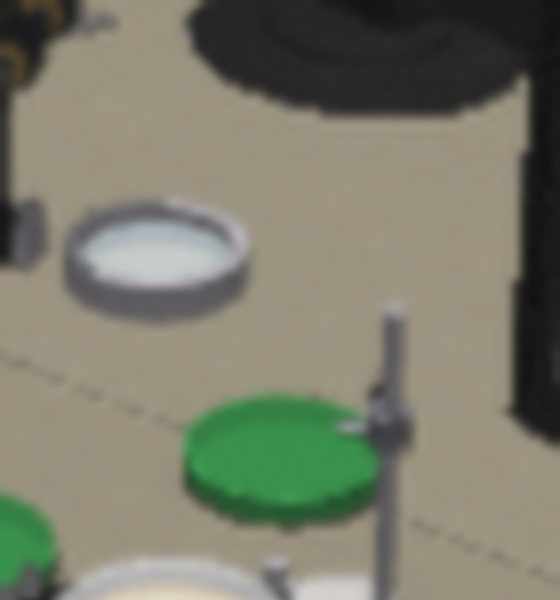

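```bash
python3 - <<'E'
from h import *
p=shot('side'); q=shot('top')
print(onplane(p,(260.8,247.1),79),onplane(q,(329.8,184.8),77), [proj(q,[x,-316,78]).round(1).tolist() for x in (493,497)])
p=shot('wrist'); 
print([(round(d['confidence'],2),w(p,d['point']).round(1).tolist()) for d in nets.mark_of(p,'dish_center')][:4])
E
python3 d.py 429.2 -290 163 -0.376
```

```text
[ 498.4086005 -314.4393135   79.       ] [ 495.28381479 -316.3569168    77.        ] [[329.8, 185.4], [329.7, 184.3]]
[(0.71, [373.2, -488.5, 6.0]), (0.68, [576.0, -91.7, 10.5]), (0.56, [426.6, -153.7, 3.7])]
t 14.75 [ 428.2 -270.3  220.7] [-1.57  -0.005 -0.378] q [-0.695  0.314  1.839  0.003  0.984 -1.889]
shift cm [ 0.79  5.77 -1.8 ] rot [-0.06 -0.12  0.27] tooly [ 4.8e-03 -7.0e-04 -1.0e+00]
```

{"name": "apply_moves", "arguments": {"increments": [[[0.4,0,-0.8],[0,0,0.3],0.5],[[0.4,0.5,-0.8],[0,0,0],0.5],[[0,2,0],[0,0,0],0.5],[[0,2,0],[0,0,0],0.5],[[0,0.5,0],[0,0,0],0.5]]}}

```text
t: 15.38
eef_pos: [430.1, -291.4, 168.7]
tcp_rot: [-1.57, -0.0, -0.379]
ft_force: [-0.1, -0.9, -0.3]
opening: 0.187
```

```bash
python3 d.py 429.7 -288.5 163.1 -0.376
```

```text
t 15.375 [ 430.1 -291.4  168.7] [-1.57  -0.    -0.379] q [-7.230e-01  3.990e-01  1.869e+00  1.000e-03  8.740e-01 -1.915e+00]
shift cm [-0.15  0.56  0.26] rot [-0.04 -0.18  0.  ] tooly [ 3.e-04  6.e-04 -1.e+00]
```

{"name": "apply_moves", "arguments": {"increments": [[[-0.15,0.5,0.25],[0,0,0],0.5],[[0,0,0],[0,0,0],0.5],[[0,0,0],[0,0,0],0.5],[[0,0,0],[0,0,0],0.5],[[0,0,0],[0,0,0],0.5]]}}

```text
t: 16.0
eef_pos: [430.1, -289.2, 164.8]
tcp_rot: [-1.571, -0.002, -0.379]
ft_force: [0.6, 0.2, -1.0]
opening: 0.186
```

```bash
python3 d.py 429.7 -288.5 163.1 -0.376;python3 - <<'E'
from h import *
p=shot('side')
s=readout.state(); L=s['eef_pos']+R.from_euler('xyz',s['tcp_rot']).apply([72.5,-3.4,-1]); print('lens',L,proj(p,L),proj(p,L+[0,0,8]),proj(p,[496.8,-316,79]))
for th in ['lens','focus_mark','dish_center','stop_top']:
    print(th,[(round(d['confidence'],2),w(p,d['point']).round(1).tolist(),proj(p,w(p,d['point'])).round(1).tolist()) for d in nets.mark_of(p,th)][:2])
img=cv2.resize(p['img'][195:270,220:310],None,fx=8,fy=8,interpolation=cv2.INTER_LANCZOS4)
cv2.imwrite('pics/i0.png',img[:,:,::-1])
E
```

```text
t 16.0 [ 430.1 -289.2  164.8] [-1.571 -0.002 -0.379] q [-7.200e-01  4.020e-01  1.877e+00  1.000e-03  8.610e-01 -1.912e+00]
shift cm [-0.07  0.17  0.05] rot [ 0.01 -0.19  0.11] tooly [ 1.8e-03 -8.0e-04 -1.0e+00]
lens [ 497.08660245 -316.96441225  168.30795118] [260.6400821  222.21326949] [260.65585636 219.85705295] [260.3363219  247.42435708]
lens [(0.77, [496.7, -312.0, 172.6], [260.3, 220.1])]
focus_mark [(0.61, [556.2, -323.7, 167.1], [281.0, 222.6])]
dish_center [(0.85, [425.0, -151.6, 9.2], [233.4, 238.6]), (0.83, [368.0, -484.9, 5.7], [221.1, 307.6])]
stop_top [(0.6, [393.0, -307.5, 70.2], [225.9, 250.4])]
```

View pics/i0.png

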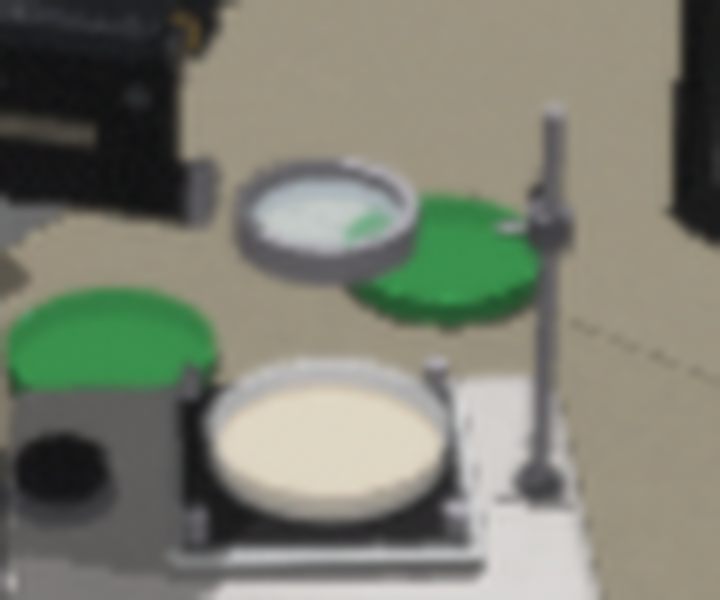

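{"name": "apply_moves", "arguments": {"increments": [[[-0.05,0.2,0.05],[0,0,0.1],0.5],[[0,0,0],[0,0,0],0.5],[[0,0,0],[0,0,0],0.5],[[0,0,0],[0,0,0],0.5],[[0,0,0],[0,0,0],0.5]]}}

```text
t: 16.88
eef_pos: [429.7, -288.4, 162.3]
tcp_rot: [-1.571, 0.001, -0.379]
ft_force: [0.1, -0.1, -0.6]
opening: 0.186
```

```bash
python3 d.py 429.7 -288.5 163.1 -0.376
```

```text
t 16.875 [ 429.7 -288.4  162.3] [-1.571e+00  1.000e-03 -3.790e-01] q [-0.719  0.405  1.88  -0.     0.857 -1.91 ]
shift cm [-0.   -0.08 -0.01] rot [-0.01 -0.19 -0.03] tooly [-4.e-04  3.e-04 -1.e+00]
```

{"name": "apply_moves", "arguments": {"increments": [[[0,-0.07,0],[0,0,0],0.5],[[0,0,0],[0,0,0],0.5],[[0,0,0],[0,0,0],0.5],[[0,0,0],[0,0,0],0.5],[[0,0,0],[0,0,0],0.5]]}}

```text
t: 17.5
eef_pos: [429.8, -288.5, 163.1]
tcp_rot: [-1.571, 0.0, -0.379]
ft_force: [-0.0, -0.3, -0.9]
opening: 0.182
```

```bash
python3 - <<'E'
from h import *
p=shot('side'); s=readout.state(); print(s['eef_pos'],s['tcp_rot'],np.abs(s['qvel']).max(),s['opening'])
L=s['eef_pos']+R.from_euler('xyz',s['tcp_rot']).apply([72.5,-3.4,-1]); print('lens',L)
if np.linalg.norm(L-[496.8,-316,166.5])<3: print(env.job_done())
E
```

```text
[ 429.7534203  -288.46394306  163.10059416] [-1.57067492e+00  4.49719846e-04 -3.79374258e-01] 0.0008364526857002697 0.18510022608818386
lens [ 496.72934179 -316.24338528  166.4678677 ]
the job is handed in; nothing more can be done
None
```

I pressed the stop button fully down first, then picked up the hand lens and held it level over the dish on the shaker. I handed the job in at about 17.5 s with the lens still held there; `env.job_done()` gives no verdict.

- **Stop button:** it bottomed at about 27 N with the tip at z = 71.6 mm. Later views also showed the cap lowered, at about z = 70 mm.
- **Lens position:** worked out from the arm's pose, the lens centre is at (496.7, -316.2, 166.5) mm. I put the dish centre at about (496.8, -316) and the pointer tip at about 166.5 mm high.
- **Level and still:** tilt is under 0.1°, the joints were essentially at rest, and the fingers read about 17.6 mm open on the 18 mm handle.
- **Agreement between checks:**
  - The last picture of the lens, taken 2 mm higher, matched the calculated position to about 0.2 pixel (under 1 mm).
  - The network put the lens about 4–5 mm off in height and y, so I went by the picture.
  - Dish centre readings spread about ±2 mm between cameras.
  - Pointer height readings ran from 163 to 167.5 mm.
- **Not checked:** I took no final close look at the other dishes or the tweezers. No unexpected contact forces showed up along the way.

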